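# Pack the transfer-kit caddy

### The arm

A 6-joint arm with a two-finger parallel gripper is mounted at the origin on the work surface. World frame = base frame: x ahead of the robot, y to its left, z up, the work surface at z = 0. Lengths are in m, angles in rad, forces in N, time in s.
With the tool pointing down it reaches from about 0.35 to 0.775 m from the base axis. Payload 7.3 kg.
Tool frame: the origin (TCP) lies at the very end of the fingers, on their centre line; the grasp point (between the pads) lies 19 mm behind it; z points along the fingers, y is the direction in which the jaws open and shut (so a half turn about z gives the same grasp; the last joint's range is limited). The gripper opens to 92 mm and grips with 3 to 60 N. Pads are 19 mm wide; open, the fingers measure 130 mm over their backs; the gripper's body (75 mm by 190 mm) begins 47 mm behind the grasp point.
Start: joints at [-1.424, 0.342, 1.524, -0, 1.275, -0.146], TCP at [0.152, -0.503, 0.227] pointing down, gripper open.
Joint ranges: [-2.53, 2.53], [-0.77, 2.02], [0.04, 2.7], [-1, 4.14], [0.28, 2.66], [-3.11, 3.11]. Speed limits (rad/s): [2.57, 2.57, 3.14, 3.14, 3.14, 3.14].

### API

Orientations are given as [roll, pitch, yaw] about the fixed x, y, z axes, in that order (R = Rz(yaw) Ry(pitch) Rx(roll)).
In Python, from cell import robot gives the robot as it stands. The module is installed in compiled form; this text tells all that it offers.
- The arm moves only by the tool carry_out, never from a script. Its argument "series" is a list of rows, each an object with "jaw": the opening in per cent of the stroke, from 0 (shut) to 100 (fully open); "travel": the shift along the tool's x, y, z in units of 60 mm (1.0 is 60 mm), a list of three; "twist": the turn about the tool's z in units of 6 degrees (1.0 is 6 degrees). A call has 1 to 8 rows; each row shifts and turns the commanded pose from where the row before left it, along the tool's axes as they then stand; what a row does not reach is not made up. A row lasts 1/8 s, in which the tool goes at most 62.5 mm and 10.7 degrees, less where a joint would pass 70% of its speed; a pose out of reach is approached as far as the arm can. A call is refused whole if a number of a shift passes 1 or a number of a turn 1, either way. A call with a gripper value outside its range is refused whole. The fingers move at their own pace and stop on an object; "squeeze" is the grip in N (left out, the last holds). Time passes only in rows, so rows that do not move let the fingers close. It gives the time, the measured TCP pose, the force and the opening at its end, in the units of the state.
- robot.observe(): the state, without advancing time (a new reading comes with each control period).
- robot.read_camera(name): name is "scene" or "side" or "wrist"; returns the picture (400x640x3 uint8, blue, green, red); there is no depth.
- robot.calibration(name): a dict with "intrinsics" (3x3 intrinsics, pixels), "cam_to_world" (4x4, takes a point from camera to world coordinates); the wrist camera has in their place "tool_from_camera" (4x4, takes a point from camera to tool coordinates, whose origin is the TCP and whose axes are the flange's). Camera axes: x right, y up, looking along -z (the intrinsics and any distortion apply to the point x, -y, -z); pixel columns grow to the right and rows downward; lengths in m; the calibration is good to about 2 mm. The wrist camera is an equidistant fisheye: a pixel r from the principal point sees the ray r / f radians off the axis. A picture is of the moment at which its call begins: read the wrist's pose just before it. calibration takes no time and is no camera call.
- robot.hand_in(): hands the job in, once; it reports no verdict.
Trained networks look in the newest picture that a camera, given by its name, has taken for a name from the list of things; names that differ only in an ending like _2 or _b are one class to them, and where a whole thing is asked for, a point or a joint stands for the part that bears it (a point fixed in the world has none). Each returns a list of dicts, best first, with "score" (0 to 1); they miss things now and then, are a little off and sometimes report something else, mostly with a low value. They report only what shows in the picture. A call takes as long as a camera call. They do not tell look-alikes from the thing itself.
- robot.regions_of(camera, query): "pixels" (400x640 bool, what is visible of it) and "xy" ([column, row] in pixels, amid what is visible of it).
The state is a dict: "time": time; "qpos": joint angles; "qvel": joint speeds; "joint_efforts": joint torques, N m; "tool_pos": TCP position; "tool_rot": TCP orientation; "contact_force": force on the tool from outside, world axes, zero at the start; "torque": the same for the moment, N m; "opening": finger opening in m.
Only numpy, scipy, OpenCV 4.12 (cv2) and the standard library are available. Lean on these libraries where they do the work, as an engineer would, in place of code of your own. Each camera call takes 0.05 s, during which the arm holds its last target. There are 200 camera calls.

### The job

Pack the kit caddy for the next class: lay the rubber brayer in the wide long compartment and the wide flat brush in the narrow long one, and stand the big lidded jar in the larger jar cell and the small lidded jar in the smaller one. Each must rest properly on the compartment's floor, set down rather than dropped. Leave the open jar, the foam roller and the narrow brush where they are.

Things in the scene. Friction and masses are not known exactly. Their poses are not given: they have to be found in the camera images.
- caddy: Plywood tray 189 (x) by 278 (y) by 31 mm, fixed; bow handles 22 mm past its y ends. Origin: centre of underside; floor top at z 6, walls 6 thick, tops at z 31. Compartments, centre (x, y) in its frame, clear x by y, mm: narrow long one for brush (-50.5, -35), 76 by 196; smaller jar cell (-50.5, 101), 76 by 64; wide long one for brayer (41, -45.5), 95 by 175; larger jar cell (41, 90.5), 95 by 85.
- brayer: Lies level: black rubber roller (34 mm diameter, 62 wide) between the arms of a steel fork 74 mm wide, turned wooden handle; 150 mm long along its x, roller to +x. Origin: middle of length, at underside, near its balance. Handle x -75 to 10 mm, 23 to 26 mm diameter, axis 13 mm up; fork from x 18; roller axis x 58. 130-200 g. Grip handle at x about -10. May lie either way round in the caddy.
- wide_brush: Flat brush lying flat, 160 mm long along its x, bristles (+x) and steel ferrule 48 mm wide, wooden handle at -x. Origin: middle of length, at underside, near its balance. Handle straight, 24 mm wide, 14 thick from x -80 to -8, then shoulders 43 wide; ferrule x 5 to 35, 16 thick; bristles 13 thick. 65 g. Grip handle at x about -22. May lie either way round in the caddy.
- big_jar: White plastic jar standing upright with its ribbed aluminium screw lid on (flat closed top, lid 16 mm high), 60 mm diameter, 62 mm high. Origin: centre of its underside, z up. 95 to 210 g.
- small_jar: White plastic jar like the big one, aluminium lid on, 42 mm diameter, 52 mm high, standing upright. Origin: centre of its underside, z up. 70 g.
- open_jar: Look-alike, to be left: empty white plastic jar without a lid, open mouth and stepped neck, 58 mm diameter, 56 mm high. Origin: centre of its underside.
- foam_roller: Look-alike, to be left: small foam paint roller, cream sleeve 40 mm diameter, 60 mm wide, held from one side by a bent wire; grey plastic handle 24 mm thick; 162 mm long along its x, sleeve axis at x 60, handle x -82 to 8 mm. Origin: under the handle's line, at underside.
- narrow_brush: Look-alike, to be left: flat brush like the wide one but 145 mm long along its x, bristles (+x) only 24 mm wide, handle 16 mm wide, 12 mm thick. Origin: middle of its length, at underside.
- mat: Frosted plastic work mat, 340 (x) by 400 (y) by 2 mm thick, fixed; mat and caddy lie left and right of the robot's middle, either way. All jars, rollers and brushes start on it, long things side by side about 100 mm apart, jars in a row beyond. Origin: centre of its underside, so things on it have their undersides at height 2 mm.
There are look-alikes about, which are no part of the job. What is shaped like the small_jar but green is not meant. Leave any red look-alike of the brayer alone.

How it is judged:
By the outcome, as a careful person would: the job done as asked, in the order asked, and still so for the second after the job is handed in, with the robot touching nothing.
It also fails if it takes over 112 s, if anything falls off the work surface, if the arm or the gripper's body presses on something with over 40 N, if the wrist force passes 120 N, or if a joint passes its speed limit or range.

## Working session

There is one attempt and no reset: what is moved stays moved. The work goes in short steps, Python scripts to look and compute and a tool call to move; the robot and the scene stay as the last step left them, time stands still between calls to the robot, and variables do not carry over. Pictures are saved under pics/ and viewed, about 12 in all and at most 16, crops included, and the job is handed in when it is done.

Besides the shell and the picture viewer there is one more tool, called after ">>>" as name(argument=value, ...) on one line, values as JSON. carry_out: Moves the arm, as the interface text tells. Its arguments: {"type":"object","properties":{"series":{"type":"array"},"squeeze":{"type":"number"}},"required":["series"]}

```bash
mkdir -p pics; python3 - <<'E'
from cell import robot
import cv2,numpy as np
s=robot.observe();print(s)
for n in ["scene","side"]:
    im=robot.read_camera(n);cv2.imwrite(f"pics/{n}0.png",im)
    c=robot.calibration(n);print(n,{k:np.round(np.array(v),4).tolist() if not isinstance(v,str) else v for k,v in c.items()})
print(robot.calibration("wrist"))
E
```

```text
{'time': 0.0, 'qpos': array([-1.42400124e+00,  3.42726154e-01,  1.52501190e+00, -3.57195881e-05,
        1.27538563e+00, -1.45968097e-01]), 'qvel': array([ 6.58090624e-04, -2.79682961e-05, -4.28602513e-04,  4.96687460e-04,
       -4.14208109e-04,  6.48299598e-04]), 'joint_efforts': array([ 3.30888261e-04, -4.31238985e+01, -2.44222730e+01,  7.16609904e-02,
        5.56980050e-02, -1.21468361e-04]), 'tool_pos': array([ 0.15148174, -0.50225061,  0.22604496]), 'tool_rot': array([-3.14007293e+00, -1.88896192e-04,  2.92773460e-01]), 'contact_force': array([-0.97885076,  0.35311844,  0.17169842]), 'torque': array([-0.04147725, -0.02539682, -0.02310328]), 'opening': 0.0918091903843223}
scene {'intrinsics': [[474.9716, 0.0, 313.4762], [0.0, 474.9716, 199.5111], [0.0, 0.0, 1.0]], 'cam_to_world': [[-0.2776, -0.6445, 0.7124, 1.4297], [0.9605, -0.173, 0.2178, 0.2831], [-0.0171, 0.7448, 0.6671, 0.8994], [0.0, 0.0, 0.0, 1.0]]}
side {'intrinsics': [[469.8652, 0.0, 321.4839], [0.0, 469.8652, 194.151], [0.0, 0.0, 1.0]], 'cam_to_world': [[-0.817, 0.4059, -0.4095, -0.0412], [-0.5765, -0.585, 0.5705, 0.7385], [-0.0079, 0.7022, 0.712, 0.9649], [0.0, 0.0, 0.0, 1.0]]}
{'intrinsics': array([[309.70691629,   0.        , 316.17223122],
       [  0.        , 309.70691629, 195.38973804],
       [  0.        ,   0.        ,   1.        ]]), 'tool_from_camera': array([[-4.61264312e-04,  9.66530687e-01,  2.56550614e-01,
         6.87447250e-02],
       [ 9.99999892e-01,  4.33260967e-04,  1.65675856e-04,
         1.56884180e-03],
       [ 4.89774316e-05,  2.56550663e-01, -9.66530783e-01,
        -1.58310396e-01],
       [ 0.00000000e+00,  0.00000000e+00,  0.00000000e+00,
         1.00000000e+00]])}
```

View pics/scene0.png

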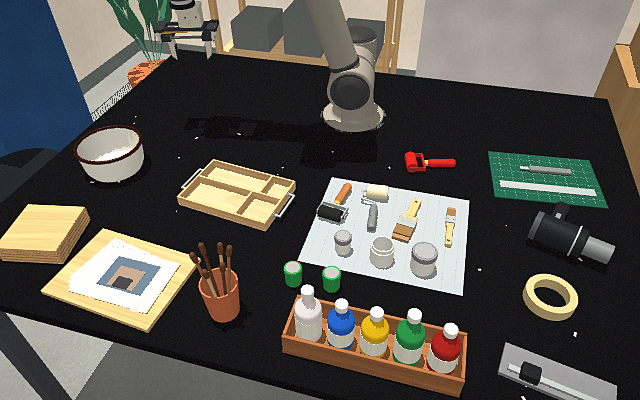

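View pics/side0.png

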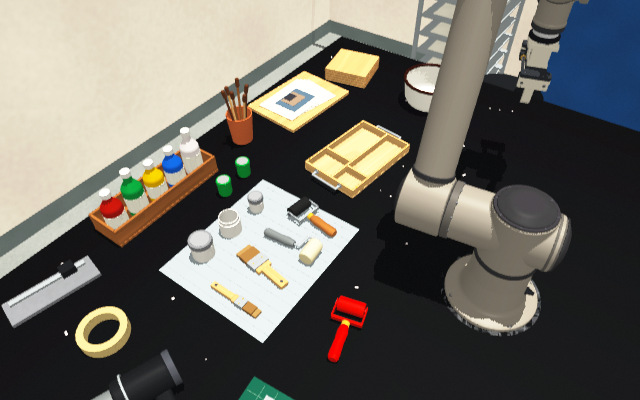

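```bash
cat >h.py <<'E'
from cell import robot
import cv2,numpy as np
from scipy.optimize import minimize
from scipy.spatial.transform import Rotation as R
def cam(n,s=None):
    c=robot.calibration(n);K=np.array(c["intrinsics"])
    if n!="wrist": T=np.array(c["cam_to_world"])
    else:
        W=np.eye(4);W[:3,:3]=R.from_euler("xyz",s["tool_rot"]).as_matrix();W[:3,3]=s["tool_pos"]
        T=W@np.array(c["tool_from_camera"])
    return n,K,T
def proj(c,p):
    n,K,T=c;q=(np.atleast_2d(p)-T[:3,3])@T[:3,:3]*[1,-1,-1]
    if n=="wrist":
        r=np.hypot(q[:,0],q[:,1])+1e-12;th=np.arctan2(r,q[:,2]);u=q[:,:2]/r[:,None]*th[:,None]
    else:u=q[:,:2]/q[:,2:]
    return u@K[:2,:2].T+K[:2,2]
def ray(c,px):
    n,K,T=c;u=(np.atleast_2d(px)-K[:2,2])/K[0,0]
    if n=="wrist":
        th=np.linalg.norm(u,axis=1)[:,None]+1e-12;d=np.c_[u/th*np.sin(th),np.cos(th)]
    else:d=np.c_[u,np.ones(len(u))]
    return (d*[1,-1,-1])@T[:3,:3].T
def toplane(c,px,z):
    d=ray(c,px);o=c[2][:3,3];return (o+d*((z-o[2])/d[:,2])[:,None])[:,:2]
def box(x0,x1,y0,y1,z0,z1):return np.array([[x,y,z] for x in(x0,x1) for y in(y0,y1) for z in(z0,z1)])/1e3
def cyl(d,z0,z1):
    a=np.linspace(0,2*np.pi,24)[:-1];return np.array([[d/2*np.cos(t),d/2*np.sin(t),z] for t in a for z in(z0,z1)])/1e3
M={"caddy":[box(-94.5,94.5,-139,139,0,31),box(-40,40,-161,161,0,31)],
"brayer":[box(-75,10,-12,12,2,25),box(10,20,-8,8,8,18),box(18,60,-37,37,8,22),box(41,75,-31,31,0,34)],
"wide_brush":[box(-80,-8,-12,12,0,14),box(-8,5,-21,21,0,14),box(5,80,-24,24,0,15)],
"big_jar":[cyl(60,0,62)],"small_jar":[cyl(42,0,52)],"open_jar":[cyl(58,0,56)]}
def place(P,x,y,yaw,z):
    c,s=np.cos(yaw),np.sin(yaw);return P@np.array([[c,s,0],[-s,c,0],[0,0,1]])+[x,y,z]
def sil(c,name,v,z,sc=4):
    m=np.zeros((400*sc,640*sc),np.uint8)
    for P in M[name]:
        h=cv2.convexHull(((proj(c,place(P,*v,z))+.5)*sc).astype(np.float32)).round().astype(np.int32);cv2.fillConvexPoly(m,h,1)
    return cv2.resize(m.astype(np.float32),(640,400),interpolation=cv2.INTER_AREA)
def fit(name,obs,v0,z):
    """obs: list of (cam,mask)"""
    def f(p):
        v=np.array(p)*[.01,.01,.1];l=0
        for c,m in obs:
            s=sil(c,name,v,z);l+=1-np.minimum(s,m).sum()/np.maximum(s,m).sum()
        return l
    r=minimize(f,np.array(v0)/[.01,.01,.1],method="Nelder-Mead",options=dict(initial_simplex=np.array(v0)/[.01,.01,.1]+np.array([[0,0,0],[2,0,0],[0,2,0],[0,0,2.]]),maxiter=120))
    return r.x*[.01,.01,.1],r.fun
E
python3 - <<'E'
from h import *
D={}
for n in["scene","side"]:
    robot.read_camera(n);c=cam(n)
    for q in["caddy","brayer","wide_brush","big_jar","small_jar"]:
        z=.031 if q=="caddy" else .02
        for i,r in enumerate(robot.regions_of(n,q)[:4]):
            m=r["pixels"];D[f"{n}_{q}_{i}"]=m
            print(n,q,i,round(r["score"],2),np.round(r["xy"]),m.sum(),toplane(c,[r["xy"]],z).round(3))
np.savez("masks.npz",**D)
E
```

```text
scene caddy 0 0.64 [237. 193.] 5360 [[ 0.53  -0.215]]
scene brayer 0 0.88 [336. 209.] 706 [[0.511 0.066]]
scene brayer 1 0.62 [424. 161.] 551 [[0.237 0.272]]
scene wide_brush 0 0.74 [408. 228.] 643 [[0.531 0.264]]
scene wide_brush 1 0.72 [389. 237.] 10597 [[0.577 0.222]]
scene big_jar 0 0.86 [423. 256.] 747 [[0.62  0.312]]
scene big_jar 1 0.3 [393. 233.] 10292 [[0.56  0.229]]
scene small_jar 0 0.93 [342. 243.] 352 [[0.629 0.112]]
scene small_jar 1 0.61 [332. 277.] 421 [[0.741 0.115]]
scene small_jar 2 0.57 [294. 274.] 443 [[0.755 0.023]]
side caddy 0 0.81 [359. 156.] 4556 [[ 0.495 -0.207]]
side caddy 1 0.33 [230. 224.] 569 [[0.631 0.219]]
side brayer 0 0.96 [308. 218.] 720 [[0.48  0.074]]
side brayer 1 0.88 [341. 321.] 1023 [[0.237 0.28 ]]
side brayer 2 0.69 [299. 240.] 724 [[0.454 0.151]]
side wide_brush 0 0.79 [258. 262.] 857 [[0.495 0.264]]
side big_jar 0 0.97 [204. 244.] 719 [[0.647 0.299]]
side small_jar 0 0.89 [255. 203.] 312 [[0.633 0.114]]
side small_jar 1 0.73 [225. 184.] 316 [[0.753 0.108]]
side small_jar 2 0.65 [244. 170.] 236 [[0.751 0.031]]
```

```bash
cat > fit1.py <<'E'
from h import *
D=np.load("masks.npz");C={n:cam(n) for n in["scene","side"]}
out={}
for q,z in[("caddy",0),("brayer",.002),("wide_brush",.002),("big_jar",.002),("small_jar",.002)]:
    obs=[(C[n],D[f"{n}_{q}_0"].astype(np.float32)) for n in C]
    p=np.mean([toplane(C[n],np.argwhere(D[f"{n}_{q}_0"])[:,::-1],.015).mean(0) for n in C],0)
    yaws=[0] if "jar" in q else [-.4,0,.4] if q=="caddy" else np.arange(-3,3,1.)
    R_=sorted([fit(q,obs,[*p,y],z) for y in yaws],key=lambda r:r[1])
    out[q]=R_[0][0];print(q,[(r[0].round(4).tolist(),round(r[1],3)) for r in R_[:2]])
    for n in C:
        if "jar" in q or q in("caddy","brayer"):
            print("  ",n,fit(q,[o for o in obs if o[0][0]==n],R_[0][0],z)[0].round(4))
np.savez("poses.npz",**out)
im=robot.read_camera("scene");im2=robot.read_camera("side")
def ov(im,n,r):
    big=cv2.resize(im,None,fx=4,fy=4,interpolation=cv2.INTER_CUBIC)
    for q in out:
        for P in M[q]:
            h=cv2.convexHull(((proj(C[n],place(P,*out[q],0 if q=="caddy" else .002))+.5)*4).astype(np.float32)).astype(np.int32);cv2.polylines(big,[h],1,(255,0,255),1)
    if q:
        for cx,cy,w,h in[(-50.5,-35,76,196),(-50.5,101,76,64),(41,-45.5,95,175),(41,90.5,95,85)]:
            P=box(cx-w/2,cx+w/2,cy-h/2,cy+h/2,31,31)[::2][[0,1,3,2]]
            cv2.polylines(big,[((proj(C[n],place(P,*out["caddy"],0))+.5)*4).astype(np.int32)],1,(255,0,0),1)
    x0,x1,y0,y1=[4*a for a in r];b=big[y0:y1,x0:x1];k=min(800/b.shape[1],600/b.shape[0]);return cv2.resize(b,None,fx=k,fy=k)
cv2.imwrite("pics/ovs.png",ov(im,"scene",(170,480,150,290)))
cv2.imwrite("pics/ovd.png",ov(im2,"side",(170,420,110,310)))
E
python3 fit1.py
```

```text
caddy [([0.5099, -0.2236, -0.1315], np.float64(0.117)), ([0.5101, -0.223, -0.1294], np.float64(0.117))]
   scene [ 0.5119 -0.2245 -0.1302]
   side [ 0.5083 -0.2182 -0.1384]
brayer [([0.4694, 0.063, -0.1329], np.float64(0.449)), ([0.4687, 0.0635, -0.1237], np.float64(0.45))]
   scene [ 0.468   0.0617 -0.1248]
   side [ 0.4668  0.067  -0.1402]
wide_brush [([0.4848, 0.2609, -0.1579], np.float64(0.269)), ([0.486, 0.2607, -0.1536], np.float64(0.27))]
big_jar [([0.639, 0.3128, -0.026], np.float64(0.173))]
   scene [0.6384 0.3113 0.0249]
   side [ 0.6394  0.3135 -0.0187]
small_jar [([0.6329, 0.1136, 0.0491], np.float64(0.271))]
   scene [0.6316 0.1122 0.1556]
   side [0.6312 0.116  0.1554]
```

View pics/ovs.png

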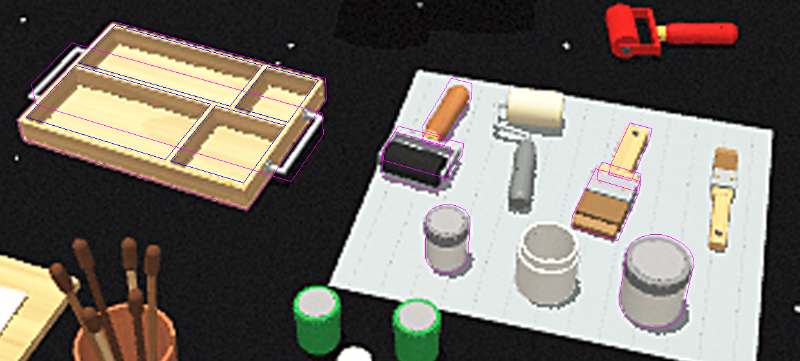

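View pics/ovd.png

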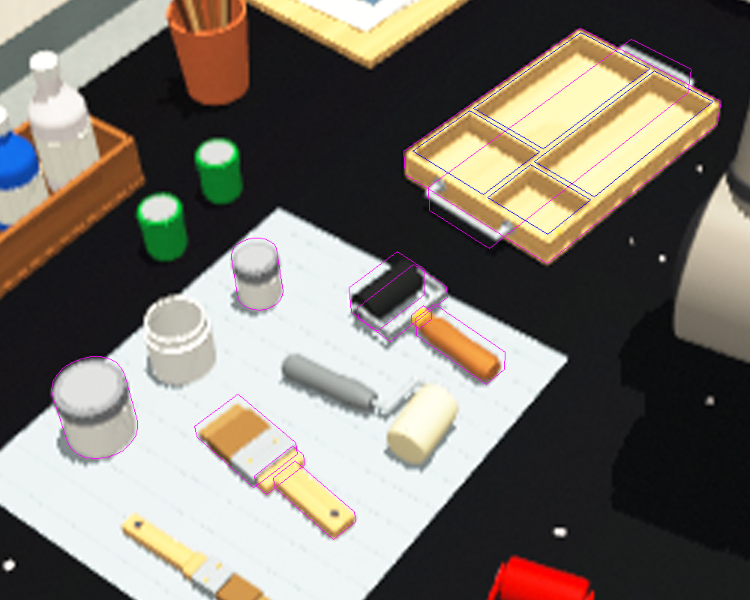

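```bash
cat > plan.py <<'E'
from h import *
import sys
def plan(x,y,z,yaw,nt=8,mm=55):
    """twist first, then shift in equal rows"""
    s=robot.observe();p=s["tool_pos"];w=s["tool_rot"][2]
    d=(w-yaw+np.pi)%(2*np.pi)-np.pi
    print("t",round(s["time"],2),"pos",p.round(4),"rot",s["tool_rot"].round(3),"q6",s["qpos"][5].round(2),"open",round(s["opening"],4),"F",s["contact_force"].round(1))
    n=int(np.ceil(abs(np.degrees(d))/6-.02))
    if n:print("twist",n,"rows of",round(np.degrees(d)/6/n,3))
    e=np.array([x,y,z])-p;t=np.array([np.cos(yaw)*e[0]+np.sin(yaw)*e[1],np.sin(yaw)*e[0]-np.cos(yaw)*e[1],-e[2]])*1000
    m=max(1,int(np.ceil(np.linalg.norm(t)/mm)))
    print("shift",m,"rows of",(t/60/m).round(3),"total mm",t.round(1))
if __name__=="__main__":plan(*map(float,sys.argv[1:5]))
E
python3 plan.py .45 -.25 .226 .293
```

```text
t 0.8 pos [ 0.1515 -0.5027  0.2267] rot [3.142 0.    0.293] q6 -0.15 open 0.092 F [0.4 0.9 0.3]
shift 8 rows of [ 0.747 -0.324  0.002] total mm [ 358.7 -155.7    0.7]
```

>>> carry_out(series=[{"jaw":55,"travel":[0.75,-0.32,0],"twist":0},{"jaw":55,"travel":[0.75,-0.32,0],"twist":0},{"jaw":55,"travel":[0.75,-0.32,0],"twist":0},{"jaw":55,"travel":[0.75,-0.32,0],"twist":0},{"jaw":55,"travel":[0.75,-0.32,0],"twist":0},{"jaw":55,"travel":[0.75,-0.32,0],"twist":0},{"jaw":55,"travel":[0.75,-0.32,0],"twist":0},{"jaw":55,"travel":[0.75,-0.32,0],"twist":0}])

```text
time: 1.8
tool_pos: [0.453, -0.2506, 0.2269]
tool_rot: [3.141, -0.0, 0.293]
contact_force: [0.1, -0.5, 0.1]
opening: 0.0506
```

>>> carry_out(series=[{"jaw":55,"travel":[0,0,0],"twist":0},{"jaw":55,"travel":[0,0,0],"twist":0}])

```text
time: 2.05
tool_pos: [0.4515, -0.2519, 0.2266]
tool_rot: [3.142, 0.001, 0.293]
contact_force: [-0.3, -0.2, 0.7]
opening: 0.0503
```

```bash
cat > look.py <<'E'
from h import *
import sys
# look.py pic name:z ...   : wrist look, fit poses starting from poses.npz
P=dict(np.load("poses.npz"));s=robot.observe();im=robot.read_camera("wrist");c=cam("wrist",s);pic=sys.argv[1]
big=cv2.resize(im,None,fx=3,fy=3,interpolation=cv2.INTER_CUBIC);allp=[]
for a in sys.argv[2:]:
    q,z=a.split(":");z=float(z);rs=robot.regions_of("wrist",q)
    ex=proj(c,[[*P[q][:2],z+.02]])[0]
    print(q,"expect px",ex.round(),[(round(r["score"],2),np.round(r["xy"]).tolist(),int(r["pixels"].sum())) for r in rs[:3]])
    rs=[r for r in rs if np.hypot(*(np.array(r["xy"])-ex))<50]
    if rs:
        v,l=fit(q,[(c,rs[0]["pixels"].astype(np.float32))],P[q],z);print("  was",P[q].round(4),"now",v.round(4),"loss",round(l,3));P[q]=v
    for m in M[q]:
        h=cv2.convexHull(((proj(c,place(m,*P[q],z))+.5)*3).astype(np.float32)).astype(np.int32);cv2.polylines(big,[h],1,(255,0,255),1);allp.append(h[:,0])
    if q=="caddy":
        for cx,cy,w,h in[(-50.5,-35,76,196),(-50.5,101,76,64),(41,-45.5,95,175),(41,90.5,95,85)]:
            B=np.array([[cx-w/2,cy-h/2,31],[cx+w/2,cy-h/2,31],[cx+w/2,cy+h/2,31],[cx-w/2,cy+h/2,31]])/1e3
            cv2.polylines(big,[((proj(c,place(B,*P[q],z))+.5)*3).astype(np.int32)],1,(255,0,0),1)
A=np.vstack(allp);x0,y0=np.maximum(A.min(0)-90,0);x1,y1=A.max(0)+90;b=big[y0:y1,x0:x1];k=min(800/b.shape[1],600/b.shape[0],1)
cv2.imwrite(f"pics/{pic}.png",cv2.resize(b,None,fx=k,fy=k));np.savez("poses_w.npz",**P)
E
python3 look.py w1 caddy:0
```

```text
caddy expect px [306. 119.] [(0.86, [309.0, 120.0], 37661), (0.7, [30.0, 62.0], 1528)]
  was [ 0.5099 -0.2236 -0.1315] now [ 0.5145 -0.2243 -0.1281] loss 0.078
```

View pics/w1.png

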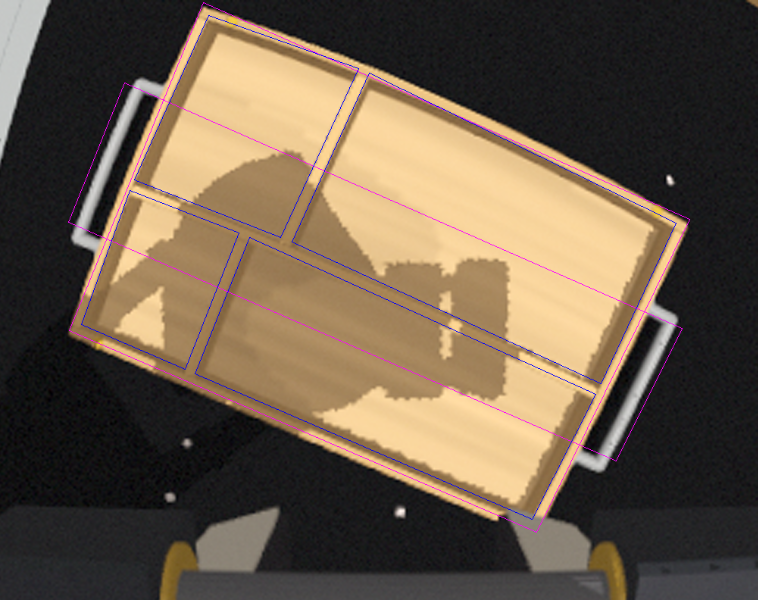

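```bash
python3 plan.py .4595 .0643 .16 -.133
```

```text
t 2.15 pos [ 0.4511 -0.2525  0.2267] rot [3.141 0.    0.291] q6 0.62 open 0.0504 F [-0.  -0.3 -0.1]
twist 5 rows of 0.811
shift 6 rows of [-0.094 -0.875  0.185] total mm [ -33.7 -315.1   66.7]
```

>>> carry_out(series=[{"jaw":55,"travel":[0,0,0],"twist":0.81},{"jaw":55,"travel":[0,0,0],"twist":0.81},{"jaw":55,"travel":[0,0,0],"twist":0.81},{"jaw":55,"travel":[0,0,0],"twist":0.81},{"jaw":55,"travel":[0,0,0],"twist":0.81},{"jaw":55,"travel":[-0.09,-0.88,0.1],"twist":0},{"jaw":55,"travel":[-0.09,-0.88,0.1],"twist":0},{"jaw":55,"travel":[-0.09,-0.88,0.1],"twist":0}])

```text
time: 3.15
tool_pos: [0.456, -0.0924, 0.2087]
tool_rot: [3.141, -0.001, -0.134]
contact_force: [0.7, 0.5, 0.1]
opening: 0.0507
```

>>> carry_out(series=[{"jaw":55,"travel":[-0.09,-0.88,0.2],"twist":0},{"jaw":55,"travel":[-0.09,-0.88,0.2],"twist":0},{"jaw":55,"travel":[-0.09,-0.88,0.2],"twist":0},{"jaw":55,"travel":[0,0,0.2],"twist":0},{"jaw":55,"travel":[0,0,0],"twist":0},{"jaw":55,"travel":[0,0,0],"twist":0}])

```text
time: 3.9
tool_pos: [0.4616, 0.065, 0.1611]
tool_rot: [3.141, -0.001, -0.134]
contact_force: [-0.6, -0.4, 0.1]
opening: 0.0506
```

```bash
python3 look.py w2 brayer:.002; python3 plan.py .4595 .0643 .007 -.133
```

```text
brayer expect px [316. 178.] [(0.76, [320.0, 136.0], 5291)]
  was [ 0.4694  0.063  -0.1329] now [ 0.4724  0.0624 -0.148 ] loss 0.24
t 4.0 pos [0.4617 0.0652 0.1612] rot [ 3.141e+00 -1.000e-03 -1.340e-01] q6 1.68 open 0.0508 F [-0.3 -0.6 -0.6]
shift 3 rows of [-0.012  0.007  0.857] total mm [ -2.1   1.2 154.2]
```

View pics/w2.png

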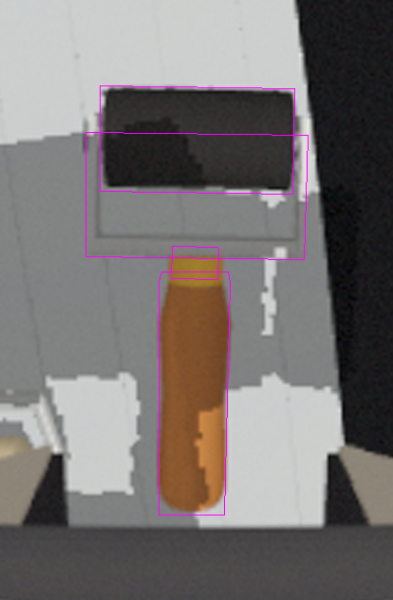

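>>> carry_out(series=[{"jaw":55,"travel":[0,0.02,0.8],"twist":0.13},{"jaw":55,"travel":[0,0,0.8],"twist":0},{"jaw":55,"travel":[0,0,0.6],"twist":0},{"jaw":55,"travel":[0,0,0.3],"twist":0},{"jaw":55,"travel":[0,0,0],"twist":0}])

```text
time: 4.62
tool_pos: [0.4606, 0.0646, 0.0099]
tool_rot: [3.141, 0.002, -0.146]
contact_force: [-0.2, 0.3, 0.6]
opening: 0.0506
```

```bash
python3 plan.py .4625 .0639 .007 -.148
```

```text
t 4.62 pos [0.4606 0.0646 0.0099] rot [ 3.141e+00  2.000e-03 -1.460e-01] q6 1.69 open 0.0506 F [-0.2  0.3  0.6]
shift 1 rows of [0.033 0.008 0.049] total mm [2.  0.5 2.9]
```

>>> carry_out(series=[{"jaw":55,"travel":[0.03,0,0.05],"twist":0},{"jaw":10,"travel":[0,0,0],"twist":0},{"jaw":10,"travel":[0,0,0],"twist":0},{"jaw":10,"travel":[0,0,0],"twist":0},{"jaw":10,"travel":[0,0,0],"twist":0},{"jaw":10,"travel":[0,0,0],"twist":0}], squeeze=35)

```text
time: 5.38
tool_pos: [0.4631, 0.0652, 0.008]
tool_rot: [-3.142, -0.001, -0.145]
contact_force: [-0.4, 0.6, 4.5]
opening: 0.0241
```

>>> carry_out(series=[{"jaw":10,"travel":[0,0,-0.3],"twist":0},{"jaw":10,"travel":[0,0,-0.6],"twist":0},{"jaw":10,"travel":[0,0,-0.6],"twist":0},{"jaw":10,"travel":[0,0,-0.4],"twist":0},{"jaw":10,"travel":[0,0,0],"twist":0}])

```text
time: 6.0
tool_pos: [0.4637, 0.0652, 0.1228]
tool_rot: [-3.141, -0.003, -0.145]
contact_force: [0.6, -0.8, -2.0]
opening: 0.0241
```

```bash
python3 plan.py .5455 -.2643 .12 -1.702
```

```text
t 6.0 pos [0.4637 0.0652 0.1228] rot [-3.141e+00 -3.000e-03 -1.450e-01] q6 1.69 open 0.0241 F [ 0.6 -0.8 -2. ]
twist 15 rows of 0.991
shift 7 rows of [ 0.752 -0.296  0.007] total mm [ 316.  -124.2    2.8]
```

>>> carry_out(series=[{"jaw":10,"travel":[0,0,0],"twist":0.99},{"jaw":10,"travel":[0,0,0],"twist":0.99},{"jaw":10,"travel":[0,0,0],"twist":0.99},{"jaw":10,"travel":[0,0,0],"twist":0.99},{"jaw":10,"travel":[0,0,0],"twist":0.99},{"jaw":10,"travel":[0,0,0],"twist":0.99},{"jaw":10,"travel":[0,0,0],"twist":0.99},{"jaw":10,"travel":[0,0,0],"twist":0.99}])

```text
time: 7.0
tool_pos: [0.4618, 0.0652, 0.1199]
tool_rot: [3.139, 0.002, -0.978]
contact_force: [0.5, 0.2, -1.1]
opening: 0.0243
```

>>> carry_out(series=[{"jaw":10,"travel":[0,0,0],"twist":0.99},{"jaw":10,"travel":[0,0,0],"twist":0.99},{"jaw":10,"travel":[0,0,0],"twist":0.99},{"jaw":10,"travel":[0,0,0],"twist":0.99},{"jaw":10,"travel":[0,0,0],"twist":0.99},{"jaw":10,"travel":[0,0,0],"twist":0.99},{"jaw":10,"travel":[0,0,0],"twist":0.99},{"jaw":10,"travel":[0,0,0],"twist":0}])

```text
time: 8.0
tool_pos: [0.4592, 0.041, 0.1186]
tool_rot: [3.139, 0.042, -1.671]
contact_force: [0.1, 0.0, -2.0]
opening: 0.0244
```

```bash
python3 plan.py .5481 -.2643 .12 -1.702
```

```text
t 8.0 pos [0.4592 0.041  0.1186] rot [ 3.139  0.042 -1.671] q6 3.1 open 0.0244 F [ 0.1  0.  -2. ]
twist 1 rows of 0.292
shift 6 rows of [ 0.808 -0.356 -0.004] total mm [ 291.  -128.1   -1.4]
```

>>> carry_out(series=[{"jaw":10,"travel":[0.3,-0.1,0],"twist":-0.5},{"jaw":10,"travel":[0.5,-0.2,0],"twist":0},{"jaw":10,"travel":[0.5,-0.2,0],"twist":0}])

```text
time: 8.38
tool_pos: [0.4856, -0.0378, 0.116]
tool_rot: [-3.14, 0.042, -1.615]
contact_force: [0.8, 0.7, -1.3]
opening: 0.0236
```

```bash
python3 plan.py .5481 -.2643 .12 -1.702
```

```text
t 8.38 pos [ 0.4856 -0.0378  0.116 ] rot [-3.14   0.042 -1.615] q6 2.89 open 0.0236 F [ 0.8  0.7 -1.3]
twist 1 rows of 0.831
shift 5 rows of [ 0.721 -0.305 -0.013] total mm [216.4 -91.6  -4. ]
```

```bash
python3 - <<'E'
s=open("plan.py").read()
a=s.index("    e=np");b=s.index("    m=max")
s=s[:a]+'''    e=np.array([x,y,z])-p;Q=(R.from_euler("xyz",s["tool_rot"])*R.from_euler("z",d)).as_matrix();t=e@Q*1000
'''+s[b:]
open("plan.py","w").write(s)
E
python3 plan.py .5481 -.2643 .10 -1.702
```

```text
t 8.38 pos [ 0.4856 -0.0378  0.116 ] rot [-3.14   0.042 -1.615] q6 2.89 open 0.0236 F [ 0.8  0.7 -1.3]
twist 1 rows of 0.831
shift 5 rows of [ 0.723 -0.305  0.022] total mm [216.9 -91.6   6.7]
```

>>> carry_out(series=[{"jaw":10,"travel":[0.7,-0.37,0],"twist":0},{"jaw":10,"travel":[0.7,-0.37,0],"twist":0},{"jaw":10,"travel":[0.7,-0.37,0],"twist":0},{"jaw":10,"travel":[0.7,-0.37,0],"twist":0.4},{"jaw":10,"travel":[0.7,-0.3,0],"twist":0.43},{"jaw":10,"travel":[0,0,0],"twist":0}])

```text
time: 9.12
tool_pos: [0.5811, -0.2552, 0.1064]
tool_rot: [3.14, 0.042, -1.706]
contact_force: [0.3, 0.7, -1.7]
opening: 0.0243
```

```bash
python3 plan.py .5481 -.2643 .012 -1.702; cat > chk.py <<'E'
from h import *
import sys
n=sys.argv[1];im=robot.read_camera("wrist" if n[0]=="w" else "scene");x0,x1,y0,y1=map(int,sys.argv[2:6]) if len(sys.argv)>3 else (0,640,0,400)
b=im[y0:y1,x0:x1];k=min(800/b.shape[1],600/b.shape[0]);cv2.imwrite(f"pics/{n}.png",cv2.resize(b,None,fx=k,fy=k,interpolation=cv2.INTER_CUBIC))
E
python3 chk.py w3
```

```text
t 9.12 pos [ 0.5811 -0.2552  0.1064] rot [ 3.14   0.042 -1.706] q6 2.71 open 0.0243 F [ 0.3  0.7 -1.7]
twist 1 rows of -0.04
shift 2 rows of [0.144 0.261 0.782] total mm [17.3 31.3 93.8]
```

View pics/w3.png

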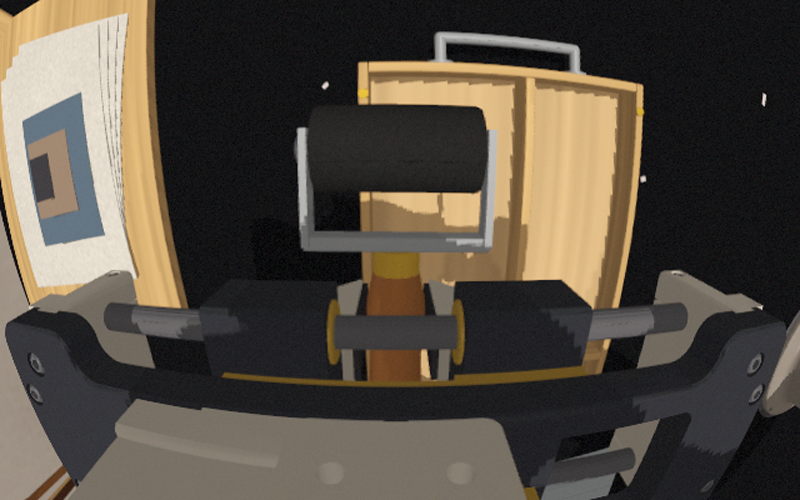

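>>> carry_out(series=[{"jaw":10,"travel":[0.14,0.26,0],"twist":0},{"jaw":10,"travel":[0.14,0.26,0],"twist":0},{"jaw":10,"travel":[0,0,0.5],"twist":0},{"jaw":10,"travel":[0,0,0.4],"twist":0},{"jaw":10,"travel":[0,0,0.3],"twist":0},{"jaw":10,"travel":[0,0,0],"twist":0},{"jaw":10,"travel":[0,0,0],"twist":0}])

```text
time: 10.05
tool_pos: [0.5487, -0.2622, 0.0365]
tool_rot: [-3.141, 0.042, -1.703]
contact_force: [-0.6, 0.2, -1.2]
opening: 0.0238
```

```bash
python3 plan.py .5481 -.2643 .012 -1.702;python3 chk.py w4 130 520 40 300
```

```text
t 10.05 pos [ 0.5487 -0.2622  0.0365] rot [-3.141  0.042 -1.703] q6 2.66 open 0.0238 F [-0.6  0.2 -1.2]
shift 1 rows of [0.052 0.005 0.407] total mm [ 3.1  0.3 24.4]
```

View pics/w4.png

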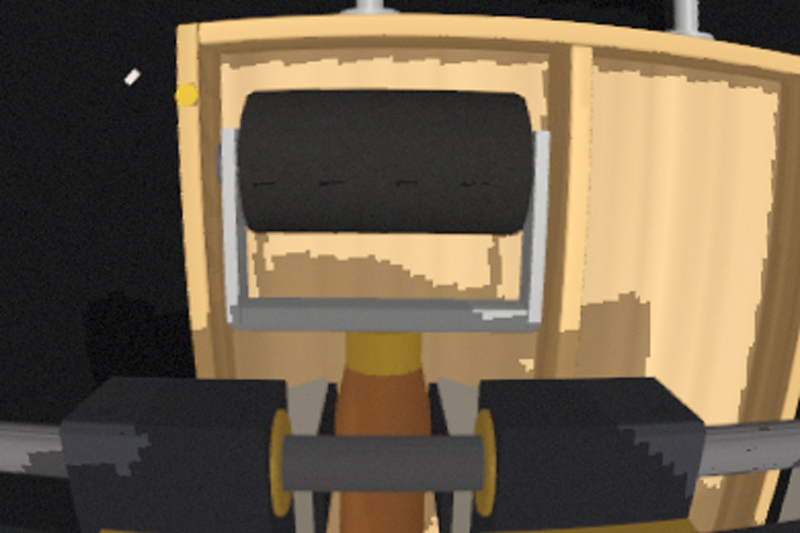

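>>> carry_out(series=[{"jaw":10,"travel":[0.02,0,0.17],"twist":0},{"jaw":10,"travel":[0,0,0.12],"twist":0},{"jaw":10,"travel":[0,0,0.06],"twist":0},{"jaw":10,"travel":[0,0,0],"twist":0},{"jaw":10,"travel":[0,0,0],"twist":0}])

```text
time: 10.72
tool_pos: [0.5481, -0.2627, 0.015]
tool_rot: [3.141, 0.042, -1.704]
contact_force: [-0.8, 0.6, -1.7]
opening: 0.0241
```

>>> carry_out(series=[{"jaw":10,"travel":[0,0,0.03],"twist":0},{"jaw":10,"travel":[0,0,0],"twist":0}])

```text
time: 10.98
tool_pos: [0.5483, -0.2626, 0.0132]
tool_rot: [-3.141, 0.042, -1.704]
contact_force: [-0.5, 0.2, 0.9]
opening: 0.0243
```

Contact begins; a little more to level it, then release.

>>> carry_out(series=[{"jaw":10,"travel":[0,0,0.025],"twist":0},{"jaw":10,"travel":[0,0,0],"twist":0}], squeeze=12)

```text
time: 11.22
tool_pos: [0.5483, -0.2626, 0.012]
tool_rot: [-3.141, 0.042, -1.704]
contact_force: [0.0, 1.3, 3.6]
opening: 0.0247
```

>>> carry_out(series=[{"jaw":10,"travel":[0,0,0.01],"twist":0},{"jaw":10,"travel":[0,0,0],"twist":0}], squeeze=5)

```text
time: 11.48
tool_pos: [0.5484, -0.2627, 0.0116]
tool_rot: [-3.141, 0.042, -1.704]
contact_force: [-1.0, 0.8, 5.5]
opening: 0.0253
```

>>> carry_out(series=[{"jaw":30,"travel":[0,0,0],"twist":0},{"jaw":34,"travel":[0,0,0],"twist":0},{"jaw":38,"travel":[0,0,0],"twist":0},{"jaw":40,"travel":[0,0,0],"twist":0},{"jaw":40,"travel":[0,0,-0.4],"twist":0},{"jaw":40,"travel":[0,0,-0.7],"twist":0},{"jaw":40,"travel":[0,0,-0.8],"twist":0},{"jaw":40,"travel":[0,0,0],"twist":0}])

```text
time: 12.48
tool_pos: [0.5495, -0.2688, 0.1291]
tool_rot: [-3.134, 0.038, -1.704]
contact_force: [0.1, 0.5, -0.3]
opening: 0.0371
```

```bash
python3 chk.py s5 170 310 150 240; python3 - <<'E'
from h import *
P=dict(np.load("poses.npz"));b=P["wide_brush"];print(b, b[:2]-.022*np.array([np.cos(b[2]),np.sin(b[2])]))
E
python3 plan.py .463 .264 .16 -.155
```

```text
[ 0.48478132  0.26092477 -0.15792852] [0.4630551  0.26438477]
t 12.53 pos [ 0.5483 -0.2678  0.1266] rot [-3.138  0.04  -1.704] q6 2.66 open 0.0364 F [ 0.5  0.5 -0.3]
twist 15 rows of -0.986
shift 10 rows of [-0.277 -0.855 -0.022] total mm [-166.3 -513.2  -13. ]
```

View pics/s5.png

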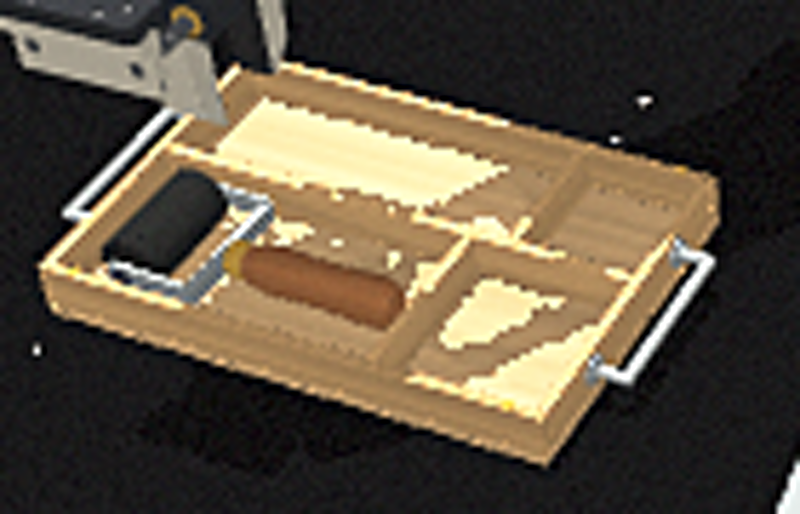

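>>> carry_out(series=[{"jaw":45,"travel":[0,0,0],"twist":-0.985},{"jaw":45,"travel":[0,0,0],"twist":-0.985},{"jaw":45,"travel":[0,0,0],"twist":-0.985},{"jaw":45,"travel":[0,0,0],"twist":-0.985},{"jaw":45,"travel":[0,0,0],"twist":-0.985},{"jaw":45,"travel":[0,0,0],"twist":-0.985},{"jaw":45,"travel":[0,0,0],"twist":-0.985},{"jaw":45,"travel":[0,0,0],"twist":-0.985}])

```text
time: 13.52
tool_pos: [0.5467, -0.2667, 0.123]
tool_rot: [-3.112, 0.032, -0.875]
contact_force: [-0.2, 0.1, -0.1]
opening: 0.0413
```

>>> carry_out(series=[{"jaw":45,"travel":[0,0,0],"twist":-0.985},{"jaw":45,"travel":[0,0,0],"twist":-0.985},{"jaw":45,"travel":[0,0,0],"twist":-0.985},{"jaw":45,"travel":[0,0,0],"twist":-0.985},{"jaw":45,"travel":[0,0,0],"twist":-0.985},{"jaw":45,"travel":[0,0,0],"twist":-0.985},{"jaw":45,"travel":[0,0,0],"twist":-0.985},{"jaw":45,"travel":[-0.28,-0.85,-0.02],"twist":0}])

```text
time: 14.52
tool_pos: [0.5383, -0.2159, 0.1259]
tool_rot: [-3.099, 0.003, -0.159]
contact_force: [0.5, 0.1, 0.0]
opening: 0.0413
```

>>> carry_out(series=[{"jaw":45,"travel":[-0.28,-0.85,-0.02],"twist":0},{"jaw":45,"travel":[-0.28,-0.85,-0.02],"twist":0},{"jaw":45,"travel":[-0.28,-0.85,-0.02],"twist":0},{"jaw":45,"travel":[-0.28,-0.85,-0.02],"twist":0},{"jaw":45,"travel":[-0.28,-0.85,-0.02],"twist":0},{"jaw":45,"travel":[-0.28,-0.85,-0.02],"twist":0},{"jaw":45,"travel":[-0.28,-0.85,-0.02],"twist":0},{"jaw":45,"travel":[-0.28,-0.85,-0.02],"twist":0}])

```text
time: 15.52
tool_pos: [0.4684, 0.2103, 0.1539]
tool_rot: [-3.1, 0.004, -0.157]
contact_force: [0.5, -0.3, -0.5]
opening: 0.0411
```

>>> carry_out(series=[{"jaw":45,"travel":[-0.28,-0.85,-0.02],"twist":0},{"jaw":45,"travel":[0,0,0],"twist":0},{"jaw":45,"travel":[0,0,0],"twist":0}])

```text
time: 15.9
tool_pos: [0.4603, 0.2613, 0.1574]
tool_rot: [-3.101, 0.003, -0.156]
contact_force: [-0.3, -0.8, 1.1]
opening: 0.0413
```

```bash
python3 look.py w6 wide_brush:.002 big_jar:.002; python3 plan.py .463 .264 .16 -.155
```

```text
wide_brush expect px [317. 162.] [(0.63, [319.0, 137.0], 6026)]
  was [ 0.4848  0.2609 -0.1579] now [ 0.4863  0.2587 -0.1563] loss 0.045
big_jar expect px [239.  18.] [(0.59, [236.0, 17.0], 2906)]
  was [ 0.639   0.3128 -0.026 ] now [0.6433 0.3129 0.0755] loss 0.038
t 16.05 pos [0.4611 0.2605 0.158 ] rot [-3.10e+00  2.00e-03 -1.59e-01] q6 2.06 open 0.0414 F [-0.1  0.7  0.3]
twist 1 rows of -0.033
shift 1 rows of [ 0.022 -0.064 -0.03 ] total mm [ 1.3 -3.9 -1.8]
```

View pics/w6.png

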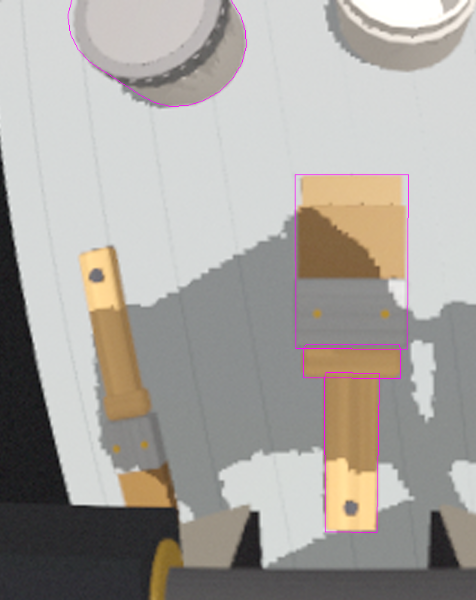

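```bash
python3 plan.py .4646 .2621 .0085 -.156
```

```text
t 16.05 pos [0.4611 0.2605 0.158 ] rot [-3.10e+00  2.00e-03 -1.59e-01] q6 2.06 open 0.0414 F [-0.1  0.7  0.3]
twist 1 rows of -0.024
shift 3 rows of [0.02  0.022 0.83 ] total mm [  3.5   4.  149.5]
```

>>> carry_out(series=[{"jaw":45,"travel":[0.06,0.07,0.8],"twist":0},{"jaw":45,"travel":[0,0,0.8],"twist":0},{"jaw":45,"travel":[0,0,0.6],"twist":0},{"jaw":45,"travel":[0,0,0.25],"twist":0},{"jaw":45,"travel":[0,0,0],"twist":0}])

```text
time: 16.68
tool_pos: [0.4647, 0.2625, 0.0112]
tool_rot: [-3.1, 0.003, -0.158]
contact_force: [1.0, -1.0, -0.2]
opening: 0.0411
```

```bash
python3 plan.py .4646 .2621 .0085 -.156
```

```text
t 16.68 pos [0.4647 0.2625 0.0112] rot [-3.10e+00  3.00e-03 -1.58e-01] q6 2.04 open 0.0411 F [ 1.  -1.  -0.2]
shift 1 rows of [-0.001  0.009  0.044] total mm [-0.   0.5  2.6]
```

>>> carry_out(series=[{"jaw":45,"travel":[0,0,0.045],"twist":0},{"jaw":10,"travel":[0,0,0],"twist":0},{"jaw":10,"travel":[0,0,0],"twist":0},{"jaw":10,"travel":[0,0,0],"twist":0},{"jaw":10,"travel":[0,0,0],"twist":0},{"jaw":10,"travel":[0,0,0],"twist":0}], squeeze=20)

```text
time: 17.42
tool_pos: [0.4651, 0.2635, 0.0095]
tool_rot: [-3.099, 0.0, -0.157]
contact_force: [-1.3, -0.7, 5.9]
opening: 0.0233
```

>>> carry_out(series=[{"jaw":10,"travel":[0,0,-0.3],"twist":0},{"jaw":10,"travel":[0,0,-0.6],"twist":0},{"jaw":10,"travel":[0,0,-0.6],"twist":0},{"jaw":10,"travel":[0,0,-0.4],"twist":0},{"jaw":10,"travel":[0,0,0],"twist":0}])

```text
time: 18.05
tool_pos: [0.4651, 0.2589, 0.1242]
tool_rot: [-3.098, -0.002, -0.157]
contact_force: [0.6, 0.2, -0.4]
opening: 0.0236
```

```bash
python3 plan.py .4546 -.2738 .12 1.441
```

```text
t 18.05 pos [0.4651 0.2589 0.1242] rot [-3.098e+00 -2.000e-03 -1.570e-01] q6 2.04 open 0.0236 F [ 0.6  0.2 -0.4]
twist 16 rows of -0.954
shift 10 rows of [-0.882  0.098 -0.032] total mm [-529.3   58.6  -18.9]
```

>>> carry_out(series=[{"jaw":10,"travel":[0,0,0],"twist":-0.955},{"jaw":10,"travel":[0,0,0],"twist":-0.955},{"jaw":10,"travel":[0,0,0],"twist":-0.955},{"jaw":10,"travel":[0,0,0],"twist":-0.955},{"jaw":10,"travel":[0,0,0],"twist":-0.955},{"jaw":10,"travel":[0,0,0],"twist":-0.955},{"jaw":10,"travel":[0,0,0],"twist":-0.955},{"jaw":10,"travel":[0,0,0],"twist":-0.955}])

```text
time: 19.05
tool_pos: [0.4632, 0.2583, 0.1209]
tool_rot: [-3.11, -0.027, 0.646]
contact_force: [-0.5, -0.0, -1.4]
opening: 0.0237
```

>>> carry_out(series=[{"jaw":10,"travel":[0,0,0],"twist":-0.955},{"jaw":10,"travel":[0,0,0],"twist":-0.955},{"jaw":10,"travel":[0,0,0],"twist":-0.955},{"jaw":10,"travel":[0,0,0],"twist":-0.955},{"jaw":10,"travel":[0,0,0],"twist":-0.955},{"jaw":10,"travel":[0,0,0],"twist":-0.955},{"jaw":10,"travel":[0,0,0],"twist":-0.955},{"jaw":10,"travel":[0,0,0],"twist":-0.955}])

```text
time: 20.05
tool_pos: [0.4632, 0.2583, 0.1209]
tool_rot: [-3.139, -0.041, 1.447]
contact_force: [0.5, 0.5, -0.6]
opening: 0.0234
```

>>> carry_out(series=[{"jaw":10,"travel":[-0.88,0.1,-0.03],"twist":0},{"jaw":10,"travel":[-0.88,0.1,-0.03],"twist":0},{"jaw":10,"travel":[-0.88,0.1,-0.03],"twist":0},{"jaw":10,"travel":[-0.88,0.1,-0.03],"twist":0},{"jaw":10,"travel":[-0.88,0.1,-0.03],"twist":0},{"jaw":10,"travel":[-0.88,0.1,-0.03],"twist":0},{"jaw":10,"travel":[-0.88,0.1,-0.03],"twist":0},{"jaw":10,"travel":[0,0,0],"twist":0}])

```text
time: 21.05
tool_pos: [0.4582, -0.1165, 0.1182]
tool_rot: [-3.14, -0.042, 1.438]
contact_force: [-0.1, 0.4, -1.1]
opening: 0.0237
```

```bash
python3 plan.py .4546 -.2738 .08 1.441
```

```text
t 21.05 pos [ 0.4582 -0.1165  0.1182] rot [-3.14  -0.042  1.438] q6 -0.33 open 0.0237 F [-0.1  0.4 -1.1]
twist 1 rows of -0.026
shift 3 rows of [-0.877  0.094  0.175] total mm [-157.9   16.9   31.6]
```

>>> carry_out(series=[{"jaw":10,"travel":[-0.88,0.09,0.1],"twist":0},{"jaw":10,"travel":[-0.88,0.09,0.1],"twist":0},{"jaw":10,"travel":[-0.88,0.09,0.1],"twist":0},{"jaw":10,"travel":[0,0,0.25],"twist":0},{"jaw":10,"travel":[0,0,0],"twist":0},{"jaw":10,"travel":[0,0,0],"twist":0}])

```text
time: 21.8
tool_pos: [0.455, -0.2694, 0.0798]
tool_rot: [-3.14, -0.043, 1.445]
contact_force: [0.9, 0.4, -1.1]
opening: 0.0238
```

```bash
python3 plan.py .4546 -.2738 .013 1.441; python3 chk.py w7 130 520 40 300
```

```text
t 21.8 pos [ 0.455  -0.2694  0.0798] rot [-3.14  -0.043  1.445] q6 -0.6 open 0.0238 F [ 0.9  0.4 -1.1]
twist 1 rows of 0.04
shift 2 rows of [-0.06   0.002  0.555] total mm [-7.3  0.2 66.6]
```

View pics/w7.png

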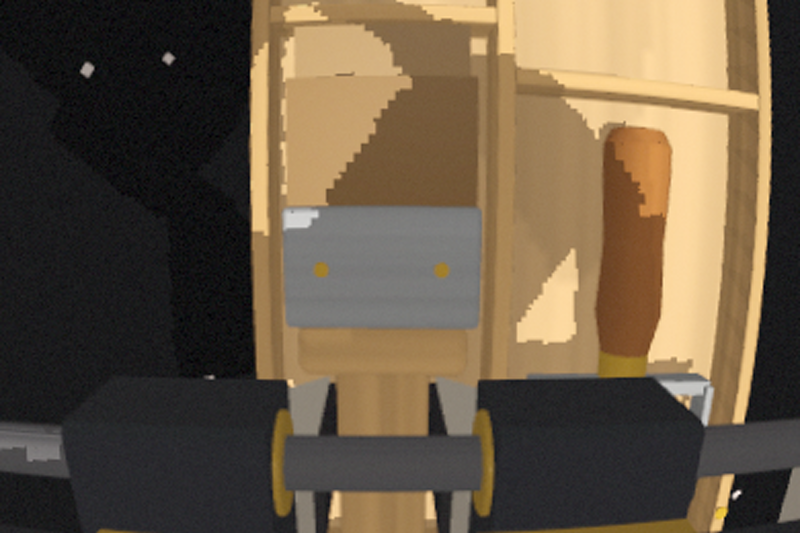

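>>> carry_out(series=[{"jaw":10,"travel":[-0.12,0,0.4],"twist":0.04},{"jaw":10,"travel":[0,0,0.35],"twist":0},{"jaw":10,"travel":[0,0,0.2],"twist":0},{"jaw":10,"travel":[0,0,0.08],"twist":0},{"jaw":10,"travel":[0,0,0],"twist":0},{"jaw":10,"travel":[0,0,0],"twist":0}])

```text
time: 22.6
tool_pos: [0.4547, -0.276, 0.0186]
tool_rot: [3.141, -0.042, 1.439]
contact_force: [0.2, -0.1, 0.2]
opening: 0.0233
```

>>> carry_out(series=[{"jaw":10,"travel":[0,0,0.03],"twist":0},{"jaw":10,"travel":[0,0,0],"twist":0}])

```text
time: 22.85
tool_pos: [0.4544, -0.2758, 0.0163]
tool_rot: [-3.141, -0.042, 1.439]
contact_force: [-0.4, -0.1, -0.4]
opening: 0.0235
```

>>> carry_out(series=[{"jaw":10,"travel":[0,0,0.03],"twist":0},{"jaw":10,"travel":[0,0,0],"twist":0}])

```text
time: 23.1
tool_pos: [0.4545, -0.2757, 0.0145]
tool_rot: [3.142, -0.042, 1.439]
contact_force: [0.5, 1.2, 2.7]
opening: 0.0236
```

>>> carry_out(series=[{"jaw":10,"travel":[0,0,0.02],"twist":0},{"jaw":10,"travel":[0,0,0],"twist":0}], squeeze=5)

```text
time: 23.35
tool_pos: [0.4546, -0.2758, 0.0133]
tool_rot: [3.141, -0.042, 1.439]
contact_force: [0.8, -0.9, 1.4]
opening: 0.0237
```

>>> carry_out(series=[{"jaw":10,"travel":[0,0,0.01],"twist":0},{"jaw":28,"travel":[0,0,0],"twist":0},{"jaw":32,"travel":[0,0,0],"twist":0},{"jaw":34,"travel":[0,0,0],"twist":0},{"jaw":34,"travel":[0,0,0],"twist":0},{"jaw":34,"travel":[0,0,-0.3],"twist":0},{"jaw":34,"travel":[0,0,-0.6],"twist":0},{"jaw":34,"travel":[0,0,-0.8],"twist":0}])

```text
time: 24.35
tool_pos: [0.4531, -0.2793, 0.1146]
tool_rot: [-3.139, -0.044, 1.439]
contact_force: [0.8, -0.8, -0.5]
opening: 0.031
```

```bash
python3 chk.py w8 130 520 40 300; python3 plan.py .641 .3128 .16 1.439
```

```text
t 24.4 pos [ 0.456  -0.2819  0.1215] rot [ 3.135 -0.037  1.44 ] q6 -0.61 open 0.0314 F [ 3.3 -2.4  5.6]
shift 12 rows of [ 0.854  0.146 -0.021] total mm [614.8 105.4 -14.8]
```

View pics/w8.png

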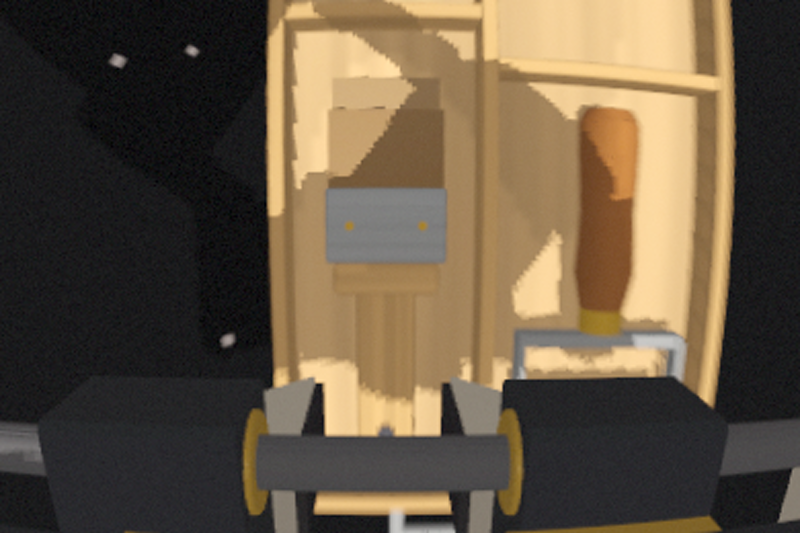

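>>> carry_out(series=[{"jaw":60,"travel":[0.85,0.15,-0.1],"twist":0},{"jaw":85,"travel":[0.85,0.15,-0.1],"twist":0},{"jaw":85,"travel":[0.85,0.15,0],"twist":0},{"jaw":85,"travel":[0.85,0.15,0],"twist":0},{"jaw":85,"travel":[0.85,0.15,0],"twist":0},{"jaw":85,"travel":[0.85,0.15,0],"twist":0},{"jaw":85,"travel":[0.85,0.15,0],"twist":0},{"jaw":85,"travel":[0.85,0.15,0],"twist":0}])

```text
time: 25.4
tool_pos: [0.5789, 0.116, 0.1436]
tool_rot: [-3.141, -0.042, 1.439]
contact_force: [0.9, -1.6, -0.1]
opening: 0.078
```

>>> carry_out(series=[{"jaw":85,"travel":[0.85,0.15,0],"twist":0},{"jaw":85,"travel":[0.85,0.15,0],"twist":0},{"jaw":85,"travel":[0.85,0.15,0],"twist":0},{"jaw":85,"travel":[0.4,0.15,0],"twist":0},{"jaw":85,"travel":[0,0,0],"twist":0},{"jaw":85,"travel":[0,0,0],"twist":0}])

```text
time: 26.15
tool_pos: [0.6371, 0.284, 0.1506]
tool_rot: [-3.14, -0.041, 1.439]
contact_force: [-1.0, -0.2, 0.2]
opening: 0.0782
```

```bash
python3 look.py w9 big_jar:.002; python3 plan.py .641 .3128 .16 1.439
```

```text
big_jar expect px [314. 162.] [(0.63, [318.0, 169.0], 4170), (0.32, [243.0, 299.0], 462)]
  was [ 0.639   0.3128 -0.026 ] now [0.6408 0.312  0.0214] loss 0.029
t 26.25 pos [0.6373 0.2836 0.1511] rot [-3.141 -0.042  1.438] q6 0.41 open 0.0779 F [ 0.1 -0.6  0.5]
shift 1 rows of [ 0.496 -0.003 -0.127] total mm [29.8 -0.2 -7.6]
```

View pics/w9.png

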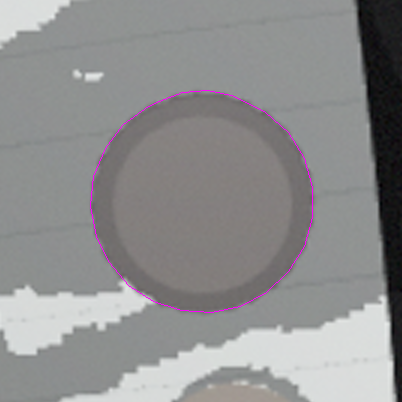

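```bash
python3 plan.py .6408 .3125 .034 1.438
```

```text
t 26.25 pos [0.6373 0.2836 0.1511] rot [-3.141 -0.042  1.438] q6 0.41 open 0.0779 F [ 0.1 -0.6  0.5]
shift 3 rows of [ 0.134 -0.002  0.657] total mm [ 24.2  -0.3 118.2]
```

>>> carry_out(series=[{"jaw":85,"travel":[0.4,0,0],"twist":0},{"jaw":85,"travel":[0,0,0.6],"twist":0},{"jaw":85,"travel":[0,0,0.7],"twist":0},{"jaw":85,"travel":[0,0,0.5],"twist":0},{"jaw":85,"travel":[0,0,0.15],"twist":0},{"jaw":85,"travel":[0,0,0],"twist":0}])

```text
time: 27.0
tool_pos: [0.6415, 0.313, 0.0357]
tool_rot: [-3.141, -0.042, 1.438]
contact_force: [0.1, -0.0, 0.3]
opening: 0.0781
```

```bash
python3 plan.py .6408 .3125 .034 1.438
```

```text
t 27.0 pos [0.6415 0.313  0.0357] rot [-3.141 -0.042  1.438] q6 0.44 open 0.0781 F [ 0.1 -0.   0.3]
shift 1 rows of [-0.011 -0.011  0.027] total mm [-0.7 -0.7  1.6]
```

>>> carry_out(series=[{"jaw":50,"travel":[0,0,0],"twist":0},{"jaw":50,"travel":[0,0,0],"twist":0},{"jaw":50,"travel":[0,0,0],"twist":0},{"jaw":50,"travel":[0,0,0],"twist":0}], squeeze=30)

```text
time: 27.5
tool_pos: [0.6418, 0.3138, 0.0367]
tool_rot: [3.14, -0.043, 1.439]
contact_force: [-2.2, -0.9, 6.7]
opening: 0.0589
```

>>> carry_out(series=[{"jaw":50,"travel":[0,0,-0.3],"twist":0},{"jaw":50,"travel":[0,0,-0.6],"twist":0},{"jaw":50,"travel":[0,0,-0.6],"twist":0},{"jaw":50,"travel":[0,0,-0.3],"twist":0},{"jaw":50,"travel":[0,0,0],"twist":0}])

```text
time: 28.12
tool_pos: [0.6413, 0.3092, 0.1447]
tool_rot: [3.14, -0.043, 1.439]
contact_force: [-0.5, 0.6, -1.0]
opening: 0.0594
```

```bash
python3 plan.py .5644 -.1394 .13 1.439
```

```text
t 28.12 pos [0.6413 0.3092 0.1447] rot [ 3.14  -0.043  1.439] q6 0.45 open 0.0594 F [-0.5  0.6 -1. ]
shift 9 rows of [-0.843 -0.032 -0.009] total mm [-455.1  -17.2   -5.1]
```

>>> carry_out(series=[{"jaw":50,"travel":[-0.6,-0.03,-0.01],"twist":0},{"jaw":50,"travel":[-0.8,-0.03,-0.01],"twist":0},{"jaw":50,"travel":[-0.8,-0.03,-0.01],"twist":0},{"jaw":50,"travel":[-0.8,-0.03,-0.01],"twist":0},{"jaw":50,"travel":[-0.8,-0.03,-0.01],"twist":0},{"jaw":50,"travel":[-0.8,-0.03,-0.01],"twist":0},{"jaw":50,"travel":[-0.8,-0.03,-0.01],"twist":0},{"jaw":50,"travel":[-0.8,-0.03,0],"twist":0}])

```text
time: 29.12
tool_pos: [0.5763, -0.0589, 0.1298]
tool_rot: [-3.138, -0.043, 1.439]
contact_force: [0.3, 0.4, -1.4]
opening: 0.0596
```

>>> carry_out(series=[{"jaw":50,"travel":[-0.8,-0.03,0],"twist":0},{"jaw":50,"travel":[-0.58,-0.03,0.2],"twist":0},{"jaw":50,"travel":[0,0,0.5],"twist":0},{"jaw":50,"travel":[0,0,0.1],"twist":0},{"jaw":50,"travel":[0,0,0],"twist":0},{"jaw":50,"travel":[0,0,0],"twist":0}])

```text
time: 29.88
tool_pos: [0.5641, -0.1369, 0.081]
tool_rot: [3.141, -0.042, 1.44]
contact_force: [-0.2, 0.4, -2.0]
opening: 0.0593
```

```bash
python3 plan.py .5644 -.1394 .041 1.439;python3 chk.py w10 130 520 40 300
```

```text
t 29.88 pos [ 0.5641 -0.1369  0.081 ] rot [ 3.141 -0.042  1.44 ] q6 -0.29 open 0.0593 F [-0.2  0.4 -2. ]
shift 1 rows of [-0.069  0.011  0.664] total mm [-4.2  0.6 39.8]
```

View pics/w10.png

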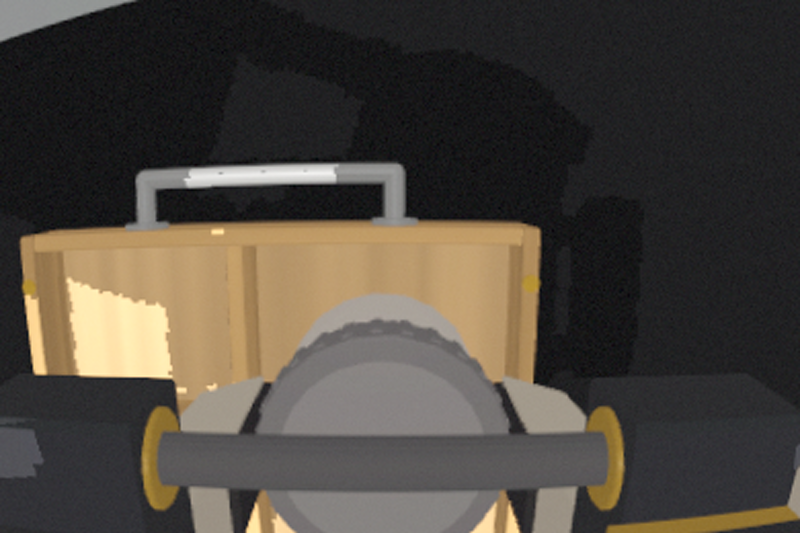

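>>> carry_out(series=[{"jaw":50,"travel":[-0.07,0,0.3],"twist":0},{"jaw":50,"travel":[0,0,0.2],"twist":0},{"jaw":50,"travel":[0,0,0.08],"twist":0},{"jaw":50,"travel":[0,0,0],"twist":0},{"jaw":50,"travel":[0,0,0],"twist":0}])

```text
time: 30.55
tool_pos: [0.5635, -0.14, 0.0458]
tool_rot: [3.141, -0.042, 1.439]
contact_force: [0.5, 0.5, -0.5]
opening: 0.0594
```

>>> carry_out(series=[{"jaw":50,"travel":[0,0,0.035],"twist":0},{"jaw":50,"travel":[0,0,0],"twist":0}])

```text
time: 30.8
tool_pos: [0.5631, -0.1398, 0.0432]
tool_rot: [-3.141, -0.042, 1.439]
contact_force: [0.0, 1.2, -1.6]
opening: 0.0594
```

>>> carry_out(series=[{"jaw":50,"travel":[0,0,0.025],"twist":0},{"jaw":50,"travel":[0,0,0],"twist":0}])

```text
time: 31.05
tool_pos: [0.563, -0.1398, 0.0415]
tool_rot: [-3.141, -0.042, 1.439]
contact_force: [0.5, 0.2, -1.5]
opening: 0.0592
```

>>> carry_out(series=[{"jaw":50,"travel":[0,0,0.02],"twist":0},{"jaw":50,"travel":[0,0,0],"twist":0}])

```text
time: 31.3
tool_pos: [0.5632, -0.1398, 0.0407]
tool_rot: [-3.141, -0.042, 1.439]
contact_force: [-0.4, 0.2, 1.1]
opening: 0.0591
```

>>> carry_out(series=[{"jaw":50,"travel":[0,0,0.015],"twist":0},{"jaw":50,"travel":[0,0,0],"twist":0}])

```text
time: 31.55
tool_pos: [0.5632, -0.1398, 0.0406]
tool_rot: [3.141, -0.042, 1.439]
contact_force: [-3.3, 0.3, 7.9]
opening: 0.0591
```

Contact is firm (about 8 N). Release and rise straight.

>>> carry_out(series=[{"jaw":66,"travel":[0,0,0],"twist":0},{"jaw":70,"travel":[0,0,0],"twist":0},{"jaw":74,"travel":[0,0,0],"twist":0},{"jaw":76,"travel":[0,0,0],"twist":0},{"jaw":76,"travel":[0,0,-0.4],"twist":0},{"jaw":76,"travel":[0,0,-0.7],"twist":0},{"jaw":76,"travel":[0,0,-0.7],"twist":0},{"jaw":76,"travel":[0,0,0],"twist":0}])

```text
time: 32.55
tool_pos: [0.5645, -0.1451, 0.151]
tool_rot: [3.135, -0.04, 1.439]
contact_force: [0.7, -0.1, 0.4]
opening: 0.0698
```

```bash
python3 plan.py .628 .085 .15 1.439
```

```text
t 32.55 pos [ 0.5645 -0.1451  0.151 ] rot [ 3.135 -0.04   1.439] q6 -0.29 open 0.0698 F [ 0.7 -0.1  0.4]
shift 5 rows of [0.787 0.109 0.036] total mm [236.2  32.7  10.8]
```

>>> carry_out(series=[{"jaw":65,"travel":[0.79,0.11,0.03],"twist":0},{"jaw":65,"travel":[0.79,0.11,0.03],"twist":0},{"jaw":65,"travel":[0.79,0.11,0.03],"twist":0},{"jaw":65,"travel":[0.79,0.11,0.03],"twist":0},{"jaw":65,"travel":[0.79,0.11,0.03],"twist":0},{"jaw":65,"travel":[0,0,0],"twist":0},{"jaw":65,"travel":[0,0,0],"twist":0}])

```text
time: 33.42
tool_pos: [0.6258, 0.0864, 0.1473]
tool_rot: [-3.139, -0.042, 1.44]
contact_force: [0.1, 0.1, -0.2]
opening: 0.0596
```

```bash
python3 look.py w11 small_jar:.002; python3 plan.py .632 .114 .030 1.439
```

```text
small_jar expect px [320. 163.] [(0.73, [446.0, 217.0], 223), (0.68, [321.0, 167.0], 2062), (0.68, [444.0, 148.0], 2088)]
  was [0.6329 0.1136 0.0491] now [0.6339 0.1128 0.1715] loss 0.039
t 33.52 pos [0.626  0.0854 0.1479] rot [-3.14  -0.042  1.438] q6 0.11 open 0.0596 F [-0.3 -0.6  0.1]
shift 3 rows of [0.134 0.013 0.661] total mm [ 24.2   2.3 119. ]
```

View pics/w11.png

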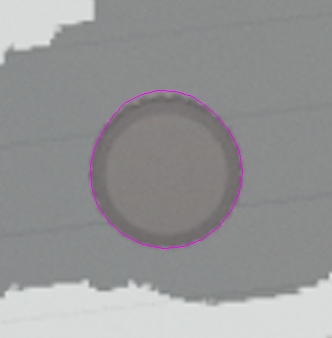

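```bash
python3 plan.py .6339 .1133 .0315 1.439
```

```text
t 33.52 pos [0.626  0.0854 0.1479] rot [-3.14  -0.042  1.438] q6 0.11 open 0.0596 F [-0.3 -0.6  0.1]
shift 3 rows of [0.132 0.024 0.653] total mm [ 23.8   4.3 117.5]
```

>>> carry_out(series=[{"jaw":65,"travel":[0.4,0.07,0],"twist":0},{"jaw":65,"travel":[0,0,0.6],"twist":0},{"jaw":65,"travel":[0,0,0.7],"twist":0},{"jaw":65,"travel":[0,0,0.5],"twist":0},{"jaw":65,"travel":[0,0,0.14],"twist":0},{"jaw":65,"travel":[0,0,0],"twist":0},{"jaw":65,"travel":[0,0,0],"twist":0}])

```text
time: 34.4
tool_pos: [0.6354, 0.1143, 0.0349]
tool_rot: [3.139, -0.043, 1.439]
contact_force: [0.2, 0.5, 1.4]
opening: 0.0598
```

>>> carry_out(series=[{"jaw":30,"travel":[0,0,0.01],"twist":0},{"jaw":30,"travel":[0,0,0],"twist":0},{"jaw":30,"travel":[0,0,0],"twist":0},{"jaw":30,"travel":[0,0,0],"twist":0},{"jaw":30,"travel":[0,0,0],"twist":0}], squeeze=22)

```text
time: 35.02
tool_pos: [0.6346, 0.1148, 0.0331]
tool_rot: [3.141, -0.042, 1.439]
contact_force: [-1.9, -0.4, 5.5]
opening: 0.0415
```

>>> carry_out(series=[{"jaw":30,"travel":[0,0,-0.3],"twist":0},{"jaw":30,"travel":[0,0,-0.6],"twist":0},{"jaw":30,"travel":[0,0,-0.7],"twist":0},{"jaw":30,"travel":[0,0,-0.4],"twist":0},{"jaw":30,"travel":[0,0,0],"twist":0}])

```text
time: 35.65
tool_pos: [0.6349, 0.1097, 0.1553]
tool_rot: [3.137, -0.043, 1.439]
contact_force: [0.0, -0.6, -1.1]
opening: 0.0412
```

```bash
python3 plan.py .475 -.1171 .14 1.439
```

```text
t 35.65 pos [0.6349 0.1097 0.1553] rot [ 3.137 -0.043  1.439] q6 0.15 open 0.0412 F [ 0.  -0.6 -1.1]
shift 6 rows of [-0.684 -0.358  0.011] total mm [-246.2 -128.8    4.1]
```

>>> carry_out(series=[{"jaw":30,"travel":[-0.68,-0.36,0],"twist":0},{"jaw":30,"travel":[-0.68,-0.36,0],"twist":0},{"jaw":30,"travel":[-0.68,-0.36,0],"twist":0},{"jaw":30,"travel":[-0.68,-0.36,0],"twist":0},{"jaw":30,"travel":[-0.68,-0.36,0],"twist":0},{"jaw":30,"travel":[-0.68,-0.36,0],"twist":0},{"jaw":30,"travel":[0,0,0],"twist":0},{"jaw":30,"travel":[0,0,0],"twist":0}])

```text
time: 36.65
tool_pos: [0.4729, -0.1155, 0.1416]
tool_rot: [-3.14, -0.043, 1.438]
contact_force: [0.5, -0.2, 0.2]
opening: 0.0415
```

```bash
python3 plan.py .475 -.1171 .037 1.439;python3 chk.py w12 130 520 40 300
```

```text
t 36.65 pos [ 0.4729 -0.1155  0.1416] rot [-3.14  -0.043  1.438] q6 -0.32 open 0.0415 F [ 0.5 -0.2  0.2]
shift 2 rows of [-0.048  0.02   0.87 ] total mm [ -5.8   2.4 104.4]
```

View pics/w12.png

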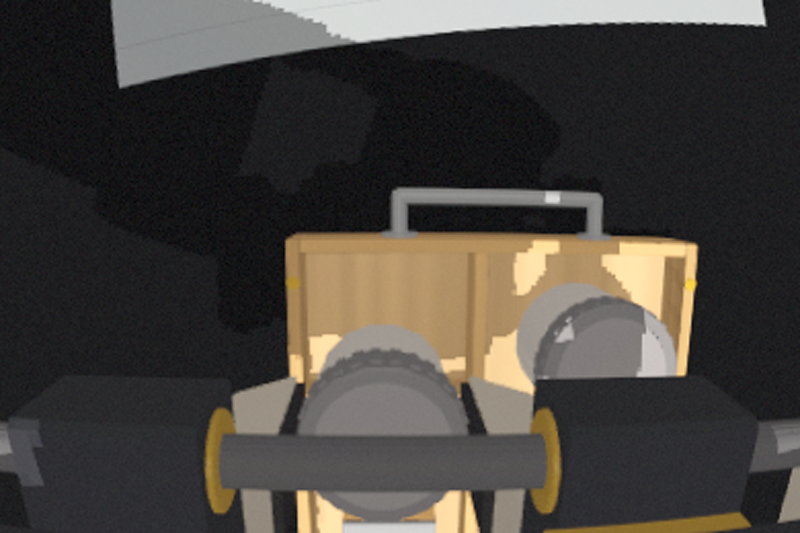

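>>> carry_out(series=[{"jaw":30,"travel":[-0.1,0.04,0.3],"twist":0},{"jaw":30,"travel":[0,0,0.5],"twist":0},{"jaw":30,"travel":[0,0,0.5],"twist":0},{"jaw":30,"travel":[0,0,0.3],"twist":0},{"jaw":30,"travel":[0,0,0.05],"twist":0},{"jaw":30,"travel":[0,0,0],"twist":0},{"jaw":30,"travel":[0,0,0],"twist":0}])

```text
time: 37.58
tool_pos: [0.4759, -0.1179, 0.0438]
tool_rot: [3.14, -0.042, 1.44]
contact_force: [-0.2, 0.4, -1.2]
opening: 0.0411
```

>>> carry_out(series=[{"jaw":30,"travel":[0,0,0.025],"twist":0},{"jaw":30,"travel":[0,0,0],"twist":0}])

```text
time: 37.83
tool_pos: [0.4754, -0.1179, 0.0418]
tool_rot: [3.141, -0.042, 1.439]
contact_force: [-0.8, -0.6, -0.6]
opening: 0.0417
```

>>> carry_out(series=[{"jaw":30,"travel":[0,0,0.04],"twist":0},{"jaw":30,"travel":[0,0,0],"twist":0}])

```text
time: 38.08
tool_pos: [0.4751, -0.1177, 0.0389]
tool_rot: [-3.141, -0.042, 1.439]
contact_force: [-0.6, -0.6, -0.6]
opening: 0.0412
```

>>> carry_out(series=[{"jaw":30,"travel":[0,0,0.025],"twist":0},{"jaw":30,"travel":[0,0,0],"twist":0}])

```text
time: 38.33
tool_pos: [0.4752, -0.1176, 0.0375]
tool_rot: [-3.141, -0.042, 1.439]
contact_force: [0.4, 0.1, -0.5]
opening: 0.0414
```

>>> carry_out(series=[{"jaw":30,"travel":[0,0,0.015],"twist":0},{"jaw":30,"travel":[0,0,0],"twist":0}])

```text
time: 38.58
tool_pos: [0.4753, -0.1177, 0.0371]
tool_rot: [-3.141, -0.042, 1.439]
contact_force: [-1.1, 0.8, 4.0]
opening: 0.0416
```

>>> carry_out(series=[{"jaw":30,"travel":[0,0,0.01],"twist":0},{"jaw":30,"travel":[0,0,0],"twist":0}])

```text
time: 38.83
tool_pos: [0.4753, -0.1177, 0.037]
tool_rot: [3.141, -0.042, 1.439]
contact_force: [-3.1, 0.3, 11.2]
opening: 0.0416
```

>>> carry_out(series=[{"jaw":48,"travel":[0,0,0],"twist":0},{"jaw":52,"travel":[0,0,0],"twist":0},{"jaw":55,"travel":[0,0,0],"twist":0},{"jaw":55,"travel":[0,0,0],"twist":0},{"jaw":55,"travel":[0,0,-0.4],"twist":0},{"jaw":55,"travel":[0,0,-0.7],"twist":0},{"jaw":55,"travel":[0,0,-0.8],"twist":0},{"jaw":55,"travel":[0,0,-0.8],"twist":0}])

```text
time: 39.83
tool_pos: [0.4742, -0.1243, 0.1994]
tool_rot: [-3.141, -0.042, 1.439]
contact_force: [0.8, 0.1, -0.3]
opening: 0.0504
```

>>> carry_out(series=[{"jaw":55,"travel":[0.6,0.6,-0.3],"twist":0},{"jaw":55,"travel":[0.6,0.6,0],"twist":0},{"jaw":55,"travel":[0.6,0.6,0],"twist":0},{"jaw":55,"travel":[0,0,0],"twist":0},{"jaw":55,"travel":[0,0,0],"twist":0},{"jaw":55,"travel":[0,0,0],"twist":0},{"jaw":55,"travel":[0,0,0],"twist":0}])

```text
time: 40.7
tool_pos: [0.5951, -0.0331, 0.2208]
tool_rot: [-3.141, -0.042, 1.438]
contact_force: [-0.5, -0.1, -1.0]
opening: 0.0507
```

```bash
python3 chk.py s13 170 480 150 290; python3 - <<'E'
from h import *
s=robot.observe();print(s["time"],s["tool_pos"],s["qvel"].round(3))
E
```

```text
40.75 [ 0.59519256 -0.03300667  0.22079054] [ 0.003  0.002 -0.005 -0.001  0.002  0.001]
```

```bash
python3 - <<'E'
from h import *
G={"brayer":(.5468,-.2742,-1.70),"wide_brush":(.4574,-.252,1.441),"big_jar":(.5644,-.1394,0),"small_jar":(.475,-.1171,0)}
for n in["scene","side"]:
    robot.read_camera(n);c=cam(n)
    for q,v in G.items():
        e=proj(c,[[*v[:2],.03]])[0]
        r=[r for r in robot.regions_of(n,q) if np.hypot(*(np.array(r["xy"])-e))<18 and r["pixels"].sum()<2500]
        if r:
            f,l=fit(q,[(c,r[0]["pixels"].astype(np.float32))],v,.006);d=f[:2]-[.512,-.2238]
            w=-.13;print(n,q,round(r[0]["score"],2),"caddy frame mm",(1000*d@np.array([[np.cos(w),-np.sin(w)],[np.sin(w),np.cos(w)]])).round(1),"yaw",f[2].round(2),"loss",round(l,3))
        else:print(n,q,"not found")
E
```

```text
scene brayer 0.68 caddy frame mm [ 43.2 -46.5] yaw -1.73 loss 0.287
scene wide_brush 0.64 caddy frame mm [-50.4 -40.3] yaw 1.44 loss 0.239
scene big_jar 0.71 caddy frame mm [37.9 84.6] yaw -0.02 loss 0.116
scene small_jar 0.67 caddy frame mm [-51.2  96.1] yaw 0.08 loss 0.116
side brayer 0.85 caddy frame mm [ 36.2 -40.4] yaw -1.67 loss 0.192
side wide_brush 0.68 caddy frame mm [-54.4 -34. ] yaw 1.45 loss 0.065
side big_jar 0.81 caddy frame mm [38.3 87.1] yaw 0.22 loss 0.12
side small_jar 0.63 caddy frame mm [-53.5 101.4] yaw -0.05 loss 0.131
```

```bash
python3 -c "
from cell import robot
print(robot.hand_in())"
```

```text
the job is handed in; nothing more can be done
None
```

I packed the caddy in the order asked: brayer, wide brush, big jar, small jar. Each was lowered in small steps until floor contact showed on the force reading, then released. The job was handed in at about 41 s. I never gripped or pressed on the open jar, foam roller, narrow brush, or the green and red look-alikes.

**Last checks:** Fits from the scene and side cameras put all four items inside their compartments, within about 7 mm of the centres. That is inside the free play. The two cameras differ from each other by up to about 9 mm for the brayer and 7 mm for the brush. For these fits I assumed the items rest on the caddy floor. Pictures taken along the way showed the brayer, brush and big jar resting properly. The final picture could not be viewed because the viewing limit was reached, so the small jar's final placing rests on the contact force and the numeric fits alone.

**What went wrong:** The last joint ran up against its range limit (reading 3.10 of 3.11) while I was turning the brayer. This left the tool tilted by about 2.4° for the rest of the job. I let the brayer and brush level themselves on contact, and carried the jars without turning them.

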